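# Turn the busy tile to free in its tip tray

### The arm

A 7-joint arm with a two-finger parallel gripper is mounted at the origin on the work surface. World frame = base frame: x ahead of the robot, y to its left, z up, the work surface at z = 0. Lengths are in m, angles in rad, forces in N, time in s.
With the tool pointing down it reaches from about 0.425 to 0.925 m from the base axis. Payload 6.8 kg.
Tool frame: the origin (TCP) lies on the centre line of the jaws, within the pads' length; the fingertips stand 19 mm ahead of it and the grasp point (between the pads) is the TCP (tcp_to_tips is the distance from the TCP to the fingertips, in m); x points along the fingers, y is the direction in which the jaws open and shut, and the axes are right-handed (so a half turn about x gives the same grasp; the last joint's range is limited). The gripper opens to 85 mm and grips with 20 to 120 N. Pads are 22 mm wide; open, the fingers measure 114 mm over their backs; the gripper's body (76 mm by 85 mm) begins 54 mm behind the grasp point. The pads swing forward as they close: fully open they stand 13 mm farther back than shut.
Start: joints at [1.073, 0.477, 0.022, 1.555, -0.011, 1.109, -0.083], TCP at [0.257, -0.624, 0.25] pointing down, gripper open.
Joint ranges: [-2.96, 2.96], [-0.34, 2.1], [-1.41, 1.46], [0.24, 2.44], [-1.37, 4.51], [0.17, 1.92], [-2.96, 2.96]. Speed limits (rad/s): [2.39, 2.39, 3.14, 3.14, 3.14, 3.14, 3.14].

### API

Orientations are given as a unit quaternion [w, x, y, z].
In Python, from station import get_obs, read_camera, hand_in, spot_in, cut_out, tcp_to_tips gives the robot as it stands.
- The arm moves only by the shell command python3 -m jog 'ROWS' [FORCE]. ROWS is JSON, a list of rows, each an object of numbers: "gripper": the closure, from 0 (fully open) to 1 (shut); "dx", "dy", "dz": the shift along the world's x, y, z in m; "rx", "ry", "rz": the turn, a rotation vector about the world's x, y, z in degrees. In form: [{"gripper": .., "dx": .., "dy": .., "dz": .., "rx": .., "ry": .., "rz": ..}, ...]. A call has 1 to 10 rows; each row is the pose to reach, as a shift and turn from the pose commanded when the call began; what a row does not reach only later rows make up. A row lasts 1/10 s, in which the tool goes at most 50 mm and 8.59 degrees, less where a joint would pass 70% of its speed; a pose out of reach is approached as far as the arm can. A call with a gripper value outside its range is refused whole. The fingers move at their own pace and stop on an object; FORCE is the grip in N (left out, the last holds). Time passes only in rows, so rows that repeat a pose let the fingers close. It gives the time, the measured TCP pose, the force and the opening at its end, in the units of the state.
- get_obs(): the state, without advancing time (a new reading comes with each control period).
- read_camera(name): name is "side" or "top" or "wrist"; returns a dict with "pixels" (480x640x3 uint8, blue, green, red), "range_z" (480x640 float32, m along the optical axis (not along the pixel's ray), 0 where there is no reading), "camera_matrix" (3x3 intrinsics, pixels), "cam_to_world" (4x4, takes a point from camera to world coordinates). Camera axes: x right, y down, z forward; pixel columns grow to the right and rows downward; lengths in m; the calibration is good to about 2 mm. A picture is of the moment at which its call begins.
- hand_in(): hands the job in, once; it reports no verdict.
Trained networks look in the newest picture that a camera, given by its name, has taken for a name from the list of things; names that differ only in an ending like _2 or _b are one class to them, and where a whole thing is asked for, a point or a joint stands for the part that bears it (a point fixed in the world has none). Each returns a list of dicts, best first, with "conf" (0 to 1); they miss things now and then, are a little off and sometimes report something else, mostly with a low value. They report only what shows in the picture. A call takes as long as a camera call. They do not tell look-alikes from the thing itself.
- spot_in(camera, label): "box" ([centre column, centre row, width, height] in pixels, round what is visible of it).
- cut_out(camera, label): "mask" (480x640 bool, what is visible of it) and "box" ([centre column, centre row, width, height] in pixels, round what is visible of it).
The state is a dict: "t": time; "q": joint angles; "joint_vel": joint speeds; "joint_torque": joint torques, N m; "eef_pos": TCP position; "tool_rot": TCP orientation; "contact_force": force on the tool from outside, world axes, zero at the start; "torque": the same for the moment, N m; "gripper_width": opening from 0.0 (shut) to 1.0 (fully open).
Only numpy, scipy, OpenCV 4.12 (cv2) and the standard library are available. Lean on these libraries where they do the work, as an engineer would, in place of code of your own. Each camera call takes 0.05 s, during which the arm holds its last target. There are 200 camera calls.

### The job

Two tip trays stand on the desk of a shared home office, each with a two-faced status tile: one shows orange (busy), the other blue. The meeting is over, so turn the orange tile to its green face: lift its tray by the black barrel knob and tip it right over the hinge, past upright, until the tile tumbles into the landing green side up, then lay the empty tray back down flat and let go. Do not touch the orange tile with the gripper, and leave the blue tile where it lies.

Things in the scene. Friction and masses are not known exactly. Their poses are not given: they have to be found in the camera images.
- busy_hinge (a point): Middle of the hinge line of the tip tray holding the orange tile, on its fixed wooden base (230 x 116 x 25 mm), 35 mm above the desk. z up, y along the hinge, x level towards the landing. The grey tray (100 mm long, 84 wide, walls 14 high) lies on the -x side; its black barrel knob (24 mm thick, 26 long along y) is centred at x -135, y 0, z 0 mm when flat. Pinched on its ends, along y, it can turn in the grip.
- busy_tray (a joint): Tray angle (rad): 0 flat (starts there, floor level with the hinge), grows as the knob rises and swings over towards the landing on a circle of 135 mm radius about the hinge; 1.57 upright, stop at 2.0. Stiff hinge: stays where left, 2 to 3 N at the knob moves it. The tile slides to the 8 mm sill at the hinge and topples into the landing by about 1.9 if moved smoothly.
- busy_tile: Tile to turn: 56 x 56 x 10 mm, about 45 g, loose in its tray. Origin at its centre; z points out of its orange face, -z out of the green one. Starts flat, orange up, centre 40 mm above the desk. The landing it must end in is a recess beyond the hinge, x 0 to 125 mm and y -53 to 53 mm from the hinge point, floor 10 mm below the hinge, walls 22 mm high.
- other_tile: Bystander tile, blue face up (white below), same size, origin at its centre, lying in a second, identical tip tray at least 250 mm to the side of the first. Leave it alone.
Mind the look-alikes: they are no part of the job. Leave any pink or yellow look-alike of the busy_tile alone.

How it is judged:
By the outcome, as a careful person would: the job done as asked, in the order asked, and still so for the second after the job is handed in, with the robot touching nothing.
It also fails if it takes over 48 s, if anything falls off the work surface, if the arm or the gripper's body presses on something with over 40 N, if the wrist force passes 120 N, or if a joint passes its speed limit or range.

## Working session

There is one attempt and no reset: what is moved stays moved. The work goes in short steps, Python scripts to look and compute and a shell command to move; the robot and the scene stay as the last step left them, time stands still between calls to the robot, and variables do not carry over. Pictures are saved under pics/ and viewed, about 8 in all and at most 12, crops included, and the job is handed in when it is done.

```bash
mkdir -p pics
cat > h.py <<'E'
import numpy as np,cv2
from station import *
def pts(im,mask):
    v,u=np.nonzero(mask&(im["range_z"]>0)); z=im["range_z"][v,u]; K=im["camera_matrix"]
    P=np.stack([(u-K[0,2])/K[0,0]*z,(v-K[1,2])/K[1,1]*z,z,np.ones_like(z)])
    return (im["cam_to_world"]@P)[:3].T,np.stack([u,v],1)
E
python3 - <<'E'
from h import *
for c in("top","side"):
    im=read_camera(c); cv2.imwrite(f"pics/{c}0.png",im["pixels"]); print(c,im["cam_to_world"].round(3).tolist())
    for l in("busy_tile","other_tile","busy_tray","busy_hinge"):
        try:
            for d in cut_out(c,l):
                P,_=pts(im,d["mask"]); col=im["pixels"][d["mask"]].mean(0).round()
                print(l,round(d["conf"],2),np.round(d["box"]),col,np.median(P,0).round(3) if len(P) else None)
        except Exception as e: print(l,e)
print(get_obs())
E
```

```text
top [[0.051, -0.975, 0.218, 0.277], [-0.999, -0.049, 0.013, -0.082], [-0.002, -0.218, -0.976, 1.1], [0.0, 0.0, 0.0, 1.0]]
busy_tile 0.97 [281. 213.  42.  41.] [104.  87. 143.] [ 0.556 -0.003  0.01 ]
busy_tile 0.9 [380. 215.  36.  34.] [ 30.  71. 128.] [ 0.552 -0.189  0.045]
busy_tile 0.79 [292. 276.  38.  37.] [104.  87. 144.] [ 0.434 -0.035  0.01 ]
busy_tile 0.71 [392. 308.  44.  42.] [ 38. 125. 144.] [ 0.389 -0.225  0.01 ]
other_tile 0.88 [198. 231.  39.  35.] [110.  62.  35.] [0.51  0.147 0.045]
busy_tray 0.8 [377. 223.  57.  80.] [77. 75. 71.] [ 0.556 -0.197  0.037]
busy_hinge 0.72 [366. 193.  90. 150.] [64. 79. 90.] [ 0.628 -0.163  0.027]
side [[-0.698, -0.433, 0.57, -0.007], [-0.716, 0.436, -0.545, 0.433], [-0.013, -0.789, -0.615, 0.636], [0.0, 0.0, 0.0, 1.0]]
busy_tile 0.9 [269. 281.  35.  25.] [ 97.  76. 141.] [ 0.553 -0.     0.01 ]
busy_tile 0.87 [332. 305.  43.  34.] [ 97.  74. 143.] [ 0.432 -0.031  0.009]
busy_tile 0.76 [406. 210.  41.  23.] [ 89.  68. 131.] [ 0.523 -0.334  0.01 ]
busy_tile 0.66 [344. 216.  43.  26.] [ 22.  60. 124.] [ 0.551 -0.188  0.045]
busy_tile 0.58 [
[... 269 characters left out ...]
 -0.152  0.027]
{'t': 0.5, 'q': array([ 1.07290551,  0.4770295 ,  0.02239391,  1.55543006, -0.01145826,
        1.10930875, -0.08308844]), 'joint_vel': array([ 0.00040517, -0.00061629, -0.00020224, -0.0009466 ,  0.00043023,
       -0.0006428 , -0.0003611 ]), 'joint_torque': array([-1.49883337e-03, -5.95805490e+01,  1.60429101e+00, -2.81287569e+01,
        1.24042397e-02,  2.52747843e-03, -2.04658852e-05]), 'eef_pos': array([ 0.25649277, -0.62436626,  0.25027529]), 'tool_rot': array([-0.1369321 , -0.69370678, -0.13695985,  0.69373086]), 'contact_force': array([ 0.32766811,  0.10130397, -0.45634695]), 'torque': array([-0.06212523, -0.01800114, -0.00620155]), 'gripper_width': 1.001464518344933}
```

Run:
```python
from h import *
im=read_camera("top"); p=im["pixels"]
cv2.imwrite("pics/crop.png",cv2.resize(p[90:340,150:460],None,fx=2.5,fy=2.4,interpolation=cv2.INTER_CUBIC))
for c in("top","side"):
    im=read_camera(c)
    P,uv=pts(im,np.ones((480,640),bool)); col=im["pixels"][uv[:,1],uv[:,0]].astype(int)
    near=(abs(P[:,0]-.6)<.25)&(abs(P[:,1]+.18)<.12)
    # base rim points
    hsv=cv2.cvtColor(im["pixels"],cv2.COLOR_BGR2HSV)[uv[:,1],uv[:,0]]
    k=near&(col.max(1)<45)&(P[:,2]>.03)
    print(c,"black",k.sum(),np.median(P[k],0).round(3) if k.any() else 0, P[k].min(0).round(3),P[k].max(0).round(3))
    for l in("busy_hinge","busy_tray","busy_tile"):
        for d in cut_out(c,l):
            Q,_=pts(im,d["mask"]); m=np.median(Q,0)
            if abs(m[1]+.18)<.06 and m[2]>.02:
                Q=Q[(Q[:,2]>.015)]
                r=cv2.minAreaRect(Q[:,:2].astype(np.float32)*1000); print(l,np.round(r[0],1),np.round(r[1],1),round(r[2],1))
```

```text
top black 159 [ 0.475 -0.213  0.046] [ 0.463 -0.228  0.037] [ 0.503 -0.184  0.052]
busy_hinge [ 596.6 -175.2] [278.1 117.2] 17.9
busy_tray [ 540.  -196.1] [156.2  90.6] 17.7
busy_tile [ 552.7 -188.9] [55.6 57.4] 19.4
side black 179 [ 0.472 -0.207  0.042] [ 0.463 -0.234  0.03 ] [ 0.535 -0.188  0.049]
busy_hinge [ 597.4 -174.8] [278.3 122.6] 17.7
busy_tray [ 536.6 -193.5] [151.1  88.5] 17.8
busy_tile [ 554.6 -194.8] [57.6 71.2] 19.4
```

View pics/crop.png

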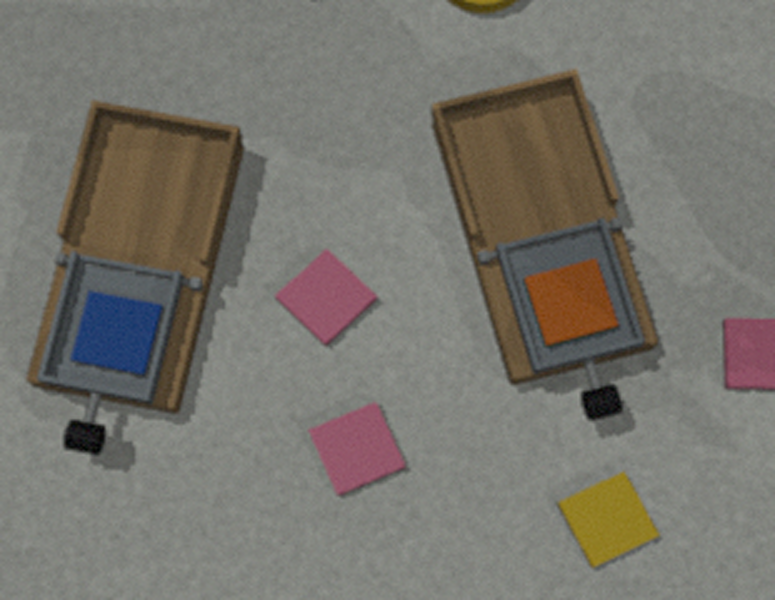

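View pics/side0.png

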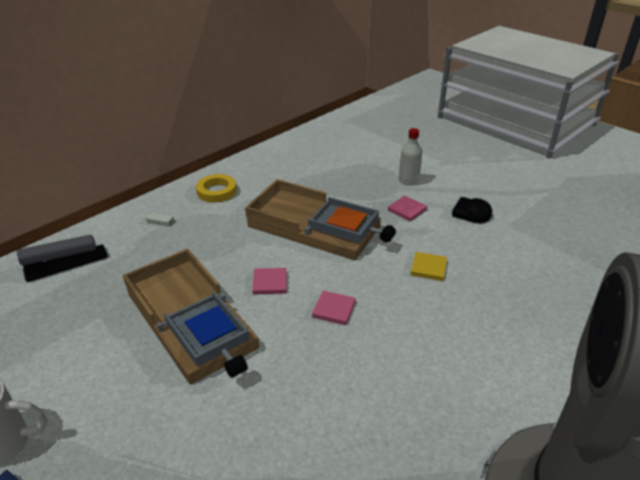

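The top crop shows two trays. The orange tile is at crop (572,300), full image (380,215), with its knob at crop (602,402). The blue one is at crop (117,333). Three tiles lying loose are pink and one is yellow, so they are look-alikes and none sits in a tray. The target is the orange tile's tray, with hinge x at a yaw of about 17.8°.

```bash
cat > arc.py <<'E'
from h import *
from scipy.spatial.transform import Rotation as R
a=np.radians(17.8); u=np.array([np.cos(a),np.sin(a),0]); H=np.array([.6048,-.1726,.035]); v=np.array([-u[1],u[0],0])
knob=lambda th:H+.135*(-np.cos(th)*u+np.array([0,0,np.sin(th)]))
E
python3 - <<'E'
from arc import *
o=get_obs(); q=o["tool_rot"]; M=R.from_quat([*q[1:],q[0]]).as_matrix(); print(M.round(3))
y=M[:,1]; d=np.degrees(np.arctan2(v[1],v[0])-np.arctan2(y[1],y[0])); print("rz",(d+90)%180-90)
print("d to knob",knob(0)-o["eef_pos"],tcp_to_tips, o["t"])
for s in range(3):
    ths=np.linspace(0,1.95,31)
    print([tuple((knob(t)-knob(ths[10*s])).round(3)) for t in ths[10*s+1:10*s+11]])
E
```

```text
[[ 0.     0.38  -0.925]
 [-0.    -0.925 -0.38 ]
 [-1.     0.     0.   ]]
rz -4.531323387781072
d to knob [ 0.21977186  0.41052234 -0.21534047] 0.019 0.95
[(np.float64(0.0), np.float64(0.0), np.float64(0.009)), (np.float64(0.001), np.float64(0.0), np.float64(0.018)), (np.float64(0.002), np.float64(0.001), np.float64(0.026)), (np.float64(0.004), np.float64(0.001), np.float64(0.035)), (np.float64(0.007), np.float64(0.002), np.float64(0.043)), (np.float64(0.01), np.float64(0.003), np.float64(0.051)), (np.float64(0.013), np.float64(0.004), np.float64(0.059)), (np.float64(0.017), np.float64(0.005), np.float64(0.067)), (np.float64(0.021), np.float64(0.007), np.float64(0.075)), (np.float64(0.026), np.float64(0.008), np.float64(0.082))]
[(np.float64(0.005), np.float64(0.002), np.float64(0.007)), (np.float64(0.011), np.float64(0.004), np.float64(0.013)), (np.float64(0.017), np.float64(0.005), np.float64(0.019)), (np.float64(0.023), np.float64(0.008), np.float64(0.025)), (np.float64(0.03), np.float64(0.01), np.float64(0.03)), (np.float64(0.037), np.float64(0.012), np.float64(0.035)), (np.float64(0.045), np.float64(0.014), np.float64(0.039)), (np.float64(0.052), np.float64(0.017), np.float64(0.043)), (np.float64(0.06), np.float64(0.019), np.float64(0.046)), (np.float64(0.068), np.float64(0.022), np.float64(0.048))]
[(np.float64(0.008), np.float64(0.003), np.float64(0.002)), (np.float64(0.016), np.float64(0.005), np.float64(0.004)), (np.float64(0.025), np.float64(0.008), np.float64(0.005)), (np.float64(0.033), np.float64(0.011), np.float64(0.005)), (np.float64(0.041), np.float64(0.013), np.float64(0.005)), (np.float64(0.05), np.float64(0.016), np.float64(0.004)), (np.float64(0.058), np.float64(0.019), np.float64(0.003)), (np.float64(0.066), np.float64(0.021), np.float64(0.001)), (np.float64(0.074), np.float64(0.024), np.float64(-0.002)), (np.float64(0.082), np.float64(0.026), np.float64(-0.005))]
```

```bash
python3 -m jog '[{"gripper":0,"dx":0.02,"dy":0.04,"dz":0,"rz":-1},{"gripper":0,"dx":0.04,"dy":0.08,"dz":0,"rz":-2},{"gripper":0,"dx":0.065,"dy":0.12,"dz":0,"rz":-3},{"gripper":0,"dx":0.085,"dy":0.16,"dz":0,"rz":-4.5},{"gripper":0,"dx":0.107,"dy":0.2,"dz":0,"rz":-4.5},{"gripper":0,"dx":0.13,"dy":0.24,"dz":0,"rz":-4.5},{"gripper":0,"dx":0.15,"dy":0.28,"dz":-0.01,"rz":-4.5},{"gripper":0,"dx":0.172,"dy":0.32,"dz":-0.02,"rz":-4.5},{"gripper":0,"dx":0.193,"dy":0.36,"dz":-0.04,"rz":-4.5},{"gripper":0,"dx":0.212,"dy":0.395,"dz":-0.06,"rz":-4.5}]' 20
python3 -m jog '[{"gripper":0,"dx":0.008,"dy":0.015,"dz":-0.01},{"gripper":0,"dx":0.008,"dy":0.015,"dz":-0.03},{"gripper":0,"dx":0.008,"dy":0.015,"dz":-0.05},{"gripper":0,"dx":0.008,"dy":0.015,"dz":-0.05},{"gripper":0,"dx":0.008,"dy":0.015,"dz":-0.05}]'
python3 - <<'E'
from arc import *
o=get_obs(); print("remaining",knob(0)-o["eef_pos"])
im=read_camera("wrist"); p=im["pixels"].copy()
T=np.linalg.inv(im["cam_to_world"])
for c,w in(((0,0,255),knob(0)),((0,255,0),H)):
    x=im["camera_matrix"]@(T@np.r_[w,1])[:3]; x=x[:2]/x[2]; print(x); cv2.circle(p,tuple(int(i) for i in x),4,c,-1)
cv2.imwrite("pics/w1.png",p)
P,uv=pts(im,np.ones((480,640),bool)); col=im["pixels"][uv[:,1],uv[:,0]]
k=(col.max(1)<45)&(np.linalg.norm(P-knob(0),axis=1)<.04); Q=P[k]
print(k.sum(),"u",np.percentile((Q-H)@u,[2,50,98]).round(4),"v",np.percentile((Q-H)@v,[2,50,98]).round(4),"z",np.percentile(Q[:,2],[2,50,98]).round(4))
E
```

```text
remaining [ 0.21977186  0.41052234 -0.21534047]
[-158.68159772 -365.71042516]
[-232.50380657 -733.25132584]$[0]: bad value
$[0]: bad value
Traceback (most recent call last):
IndexError: index -1 is out of bounds for axis 0 with size 0
```

View pics/w1.png

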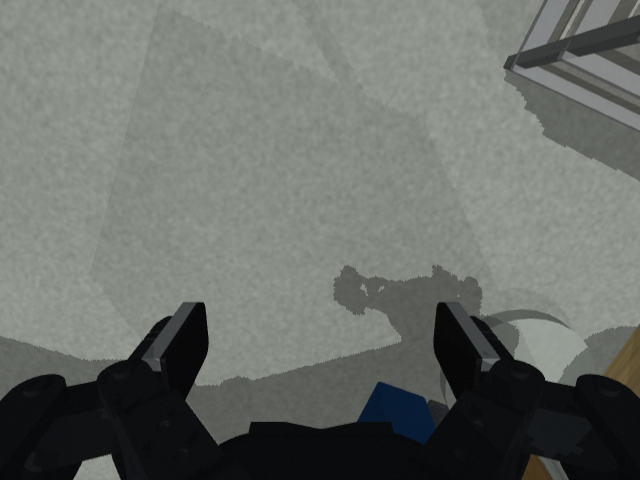

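The picture shows only bare desk, because both calls were refused. Most likely every row needs all its keys.

```bash
python3 -m jog '[{"gripper":0.0,"dx":0.02,"dy":0.04,"dz":0.0,"rx":0.0,"ry":0.0,"rz":-1.0},{"gripper":0.0,"dx":0.04,"dy":0.08,"dz":0.0,"rx":0.0,"ry":0.0,"rz":-2.0},{"gripper":0.0,"dx":0.065,"dy":0.12,"dz":0.0,"rx":0.0,"ry":0.0,"rz":-3.0},{"gripper":0.0,"dx":0.085,"dy":0.16,"dz":0.0,"rx":0.0,"ry":0.0,"rz":-4.5},{"gripper":0.0,"dx":0.107,"dy":0.2,"dz":0.0,"rx":0.0,"ry":0.0,"rz":-4.5},{"gripper":0.0,"dx":0.13,"dy":0.24,"dz":0.0,"rx":0.0,"ry":0.0,"rz":-4.5},{"gripper":0.0,"dx":0.15,"dy":0.28,"dz":-0.01,"rx":0.0,"ry":0.0,"rz":-4.5},{"gripper":0.0,"dx":0.172,"dy":0.32,"dz":-0.02,"rx":0.0,"ry":0.0,"rz":-4.5},{"gripper":0.0,"dx":0.193,"dy":0.36,"dz":-0.04,"rx":0.0,"ry":0.0,"rz":-4.5},{"gripper":0.0,"dx":0.22,"dy":0.41,"dz":-0.06,"rx":0.0,"ry":0.0,"rz":-4.5}]' 20
```

```text
t: 2.0
eef_pos: [0.4725, -0.2216, 0.1935]
tool_rot: [0.11, 0.699, 0.109, -0.698]
contact_force: [0.3, -0.3, -0.6]
gripper_width: 0.999
```

```bash
python3 -m jog '[{"gripper":0.0,"dx":0.0,"dy":0.0,"dz":-0.03,"rx":0.0,"ry":0.0,"rz":0.0},{"gripper":0.0,"dx":0.0,"dy":0.0,"dz":-0.06,"rx":0.0,"ry":0.0,"rz":0.0},{"gripper":0.0,"dx":0.0,"dy":0.0,"dz":-0.07,"rx":0.0,"ry":0.0,"rz":0.0},{"gripper":0.0,"dx":0.0,"dy":0.0,"dz":-0.07,"rx":0.0,"ry":0.0,"rz":0.0},{"gripper":0.0,"dx":0.0,"dy":0.0,"dz":-0.07,"rx":0.0,"ry":0.0,"rz":0.0}]' 20
cat > w.py <<'E'
from arc import *
import sys
o=get_obs(); print("remaining",knob(0)-o["eef_pos"])
im=read_camera("wrist"); p=im["pixels"].copy()
T=np.linalg.inv(im["cam_to_world"])
for c,w in(((0,0,255),knob(0)),((0,255,0),H),((255,255,0),o["eef_pos"])):
    x=im["camera_matrix"]@(T@np.r_[w,1])[:3]; x=x[:2]/x[2]; print(x); cv2.circle(p,tuple(int(i) for i in x),4,c,-1)
cv2.imwrite(f"pics/{sys.argv[1]}.png",p)
P,uv=pts(im,np.ones((480,640),bool)); col=im["pixels"][uv[:,1],uv[:,0]]
k=(col.max(1)<60)&(np.linalg.norm(P-knob(0),axis=1)<.03)&(P[:,2]>.036); Q=P[k]
if k.any(): print(k.sum(),"u",np.percentile((Q-H)@u,[2,50,98]).round(4),"v",np.percentile((Q-H)@v,[2,50,98]).round(4),"z",np.percentile(Q[:,2],[2,50,98]).round(4))
E
python3 w.py w2
```

```text
t: 2.5
eef_pos: [0.4725, -0.2235, 0.1247]
tool_rot: [0.11, 0.699, 0.109, -0.698]
contact_force: [-0.7, -0.4, 0.8]
gripper_width: 0.995
remaining [ 0.0037624   0.00964673 -0.08970363]
[306.31026948 240.22735615]
[303.26181641 -30.85224481]
[320.24084168 334.270774  ]
1758 u [-0.1437 -0.1316 -0.1236] v [-0.0135 -0.0013  0.0109] z [0.037  0.0448 0.0471]
```

View pics/w2.png

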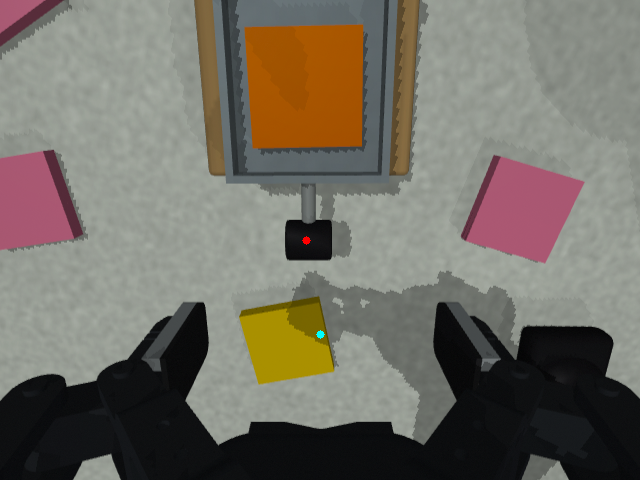

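The knob is at (308,240), and the predicted point falls on it to within about 1.5 mm. I'll go down around it and close.

```bash
python3 -m jog '[{"gripper":0.0,"dx":0.005,"dy":0.009,"dz":-0.02,"rx":0.0,"ry":0.0,"rz":0.0},{"gripper":0.0,"dx":0.005,"dy":0.009,"dz":-0.05,"rx":0.0,"ry":0.0,"rz":0.0},{"gripper":0.0,"dx":0.005,"dy":0.009,"dz":-0.075,"rx":0.0,"ry":0.0,"rz":0.0},{"gripper":0.0,"dx":0.005,"dy":0.009,"dz":-0.088,"rx":0.0,"ry":0.0,"rz":0.0},{"gripper":0.0,"dx":0.005,"dy":0.009,"dz":-0.088,"rx":0.0,"ry":0.0,"rz":0.0},{"gripper":0.0,"dx":0.005,"dy":0.009,"dz":-0.088,"rx":0.0,"ry":0.0,"rz":0.0}]' 20
python3 -m jog '[{"gripper":0.4,"dx":0.0,"dy":0.0,"dz":0.0,"rx":0.0,"ry":0.0,"rz":0.0},{"gripper":0.5,"dx":0.0,"dy":0.0,"dz":0.0,"rx":0.0,"ry":0.0,"rz":0.0},{"gripper":0.6,"dx":0.0,"dy":0.0,"dz":0.0,"rx":0.0,"ry":0.0,"rz":0.0},{"gripper":0.8,"dx":0.0,"dy":0.0,"dz":0.0,"rx":0.0,"ry":0.0,"rz":0.0},{"gripper":0.8,"dx":0.0,"dy":0.0,"dz":0.0,"rx":0.0,"ry":0.0,"rz":0.0},{"gripper":0.8,"dx":0.0,"dy":0.0,"dz":0.0,"rx":0.0,"ry":0.0,"rz":0.0},{"gripper":0.8,"dx":0.0,"dy":0.0,"dz":0.0,"rx":0.0,"ry":0.0,"rz":0.0},{"gripper":0.8,"dx":0.0,"dy":0.0,"dz":0.0,"rx":0.0,"ry":0.0,"rz":0.0}]' 25
python3 -c "
from arc import *
print(knob(0)-get_obs()['eef_pos'])"
```

```text
t: 3.15
eef_pos: [0.4777, -0.2143, 0.0368]
tool_rot: [0.11, 0.699, 0.109, -0.698]
contact_force: [-0.4, 0.4, 0.4]
gripper_width: 1.003
t: 3.95
eef_pos: [0.4774, -0.2147, 0.0362]
tool_rot: [0.11, 0.699, 0.109, -0.698]
contact_force: [0.1, -3.3, 5.2]
gripper_width: 0.298
[-0.00111949  0.00086104 -0.00123923]
```

```bash
python3 -m jog '[{"gripper":0.8,"dx":0.0,"dy":0.0,"dz":0.009,"rx":0.0,"ry":0.0,"rz":0.0},{"gripper":0.8,"dx":0.001,"dy":0.0,"dz":0.018,"rx":0.0,"ry":0.0,"rz":0.0},{"gripper":0.8,"dx":0.002,"dy":0.001,"dz":0.026,"rx":0.0,"ry":0.0,"rz":0.0},{"gripper":0.8,"dx":0.004,"dy":0.001,"dz":0.035,"rx":0.0,"ry":0.0,"rz":0.0},{"gripper":0.8,"dx":0.007,"dy":0.002,"dz":0.043,"rx":0.0,"ry":0.0,"rz":0.0},{"gripper":0.8,"dx":0.01,"dy":0.003,"dz":0.051,"rx":0.0,"ry":0.0,"rz":0.0},{"gripper":0.8,"dx":0.013,"dy":0.004,"dz":0.059,"rx":0.0,"ry":0.0,"rz":0.0},{"gripper":0.8,"dx":0.017,"dy":0.005,"dz":0.067,"rx":0.0,"ry":0.0,"rz":0.0},{"gripper":0.8,"dx":0.021,"dy":0.007,"dz":0.075,"rx":0.0,"ry":0.0,"rz":0.0},{"gripper":0.8,"dx":0.026,"dy":0.008,"dz":0.082,"rx":0.0,"ry":0.0,"rz":0.0}]'
python3 - <<'E'
from arc import *
o=get_obs(); print(knob(.65)-o["eef_pos"]); im=read_camera("side"); cv2.imwrite("pics/s2.png",cv2.resize(im["pixels"][80:320,200:520],None,fx=2,fy=2))
E
```

```text
t: 4.95
eef_pos: [0.5029, -0.2065, 0.1177]
tool_rot: [-0.11, -0.699, -0.109, 0.699]
contact_force: [2.9, -3.2, -7.6]
gripper_width: 0.3
[-0.00047348  0.00101113 -0.00097725]
```

View pics/s2.png

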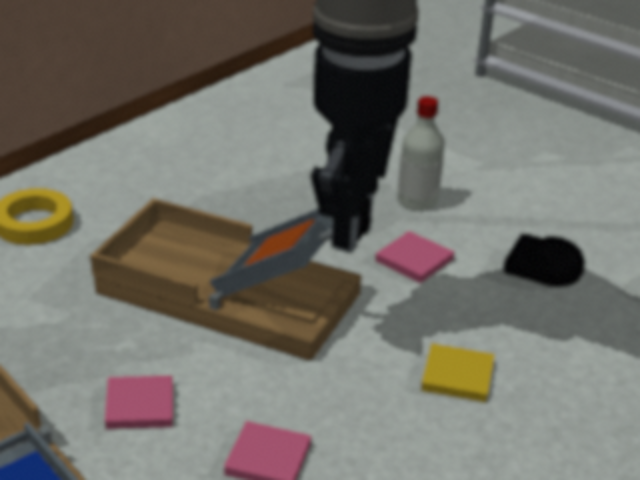

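The tray is up about 37° with the knob in the grip at (340,225) and the orange tile still in it at (282,242). I'll carry on along the arc.

```bash
python3 -m jog '[{"gripper":0.8,"dx":0.005,"dy":0.002,"dz":0.007,"rx":0.0,"ry":0.0,"rz":0.0},{"gripper":0.8,"dx":0.011,"dy":0.004,"dz":0.013,"rx":0.0,"ry":0.0,"rz":0.0},{"gripper":0.8,"dx":0.017,"dy":0.005,"dz":0.019,"rx":0.0,"ry":0.0,"rz":0.0},{"gripper":0.8,"dx":0.023,"dy":0.008,"dz":0.025,"rx":0.0,"ry":0.0,"rz":0.0},{"gripper":0.8,"dx":0.03,"dy":0.01,"dz":0.03,"rx":0.0,"ry":0.0,"rz":0.0},{"gripper":0.8,"dx":0.037,"dy":0.012,"dz":0.035,"rx":0.0,"ry":0.0,"rz":0.0},{"gripper":0.8,"dx":0.045,"dy":0.014,"dz":0.039,"rx":0.0,"ry":0.0,"rz":0.0},{"gripper":0.8,"dx":0.052,"dy":0.017,"dz":0.043,"rx":0.0,"ry":0.0,"rz":0.0},{"gripper":0.8,"dx":0.06,"dy":0.019,"dz":0.046,"rx":0.0,"ry":0.0,"rz":0.0},{"gripper":0.8,"dx":0.068,"dy":0.022,"dz":0.048,"rx":0.0,"ry":0.0,"rz":0.0}]' && python3 -m jog '[{"gripper":0.8,"dx":0.008,"dy":0.003,"dz":0.002,"rx":0.0,"ry":0.0,"rz":0.0},{"gripper":0.8,"dx":0.016,"dy":0.005,"dz":0.004,"rx":0.0,"ry":0.0,"rz":0.0},{"gripper":0.8,"dx":0.025,"dy":0.008,"dz":0.005,"rx":0.0,"ry":0.0,"rz":0.0},{"gripper":0.8,"dx":0.033,"dy":0.011,"dz":0.005,"rx":0.0,"ry":0.0,"rz":0.0},{"gripper":0.8,"dx":0.041,"dy":0.013,"dz":0.005,"rx":0.0,"ry":0.0,"rz":0.0},{"gripper":0.8,"dx":0.05,"dy":0.016,"dz":0.004,"rx":0.0,"ry":0.0,"rz":0.0},{"gripper":0.8,"dx":0.058,"dy":0.019,"dz":0.003,"rx":0.0,"ry":0.0,"rz":0.0},{"gripper":0.8,"dx":0.066,"dy":0.021,"dz":0.001,"rx":0.0,"ry":0.0,"rz":0.0},{"gripper":0.8,"dx":0.074,"dy":0.024,"dz":-0.002,"rx":0.0,"ry":0.0,"rz":0.0},{"gripper":0.8,"dx":0.082,"dy":0.026,"dz":-0.005,"rx":0.0,"ry":0.0,"rz":0.0}]'
python3 -m jog '[{"gripper":0.8,"dx":0.0,"dy":0.0,"dz":0.0,"rx":0.0,"ry":0.0,"rz":0.0},{"gripper":0.8,"dx":0.0,"dy":0.0,"dz":0.0,"rx":0.0,"ry":0.0,"rz":0.0},{"gripper":0.8,"dx":0.0,"dy":0.0,"dz":0.0,"rx":0.0,"ry":0.0,"rz":0.0},{"gripper":0.8,"dx":0.0,"dy":0.0,"dz":0.0,"rx":0.0,"ry":0.0,"rz":0.0},{"gripper":0.8,"dx":0.0,"dy":0.0,"dz":0.0,"rx":0.0,"ry":0.0,"rz":0.0}]'
python3 - <<'E'
from arc import *
o=get_obs(); print(knob(1.95)-o["eef_pos"])
a=[cv2.resize(read_camera(c)["pixels"][s],(400,400)) for c,s in(("side",np.s_[80:320,200:440]),("top",np.s_[90:290,270:470]))]
cv2.imwrite("pics/s3.png",np.hstack(a))
E
```

```text
t: 6.0
eef_pos: [0.5695, -0.1849, 0.1658]
tool_rot: [-0.109, -0.697, -0.109, 0.7]
contact_force: [-4.4, -5.7, 4.9]
gripper_width: 0.299
t: 7.0
eef_pos: [0.6543, -0.1575, 0.1613]
tool_rot: [0.11, 0.699, 0.11, -0.698]
contact_force: [-1.7, -2.1, 3.6]
gripper_width: 0.296
t: 7.5
eef_pos: [0.6538, -0.1576, 0.1614]
tool_rot: [0.11, 0.699, 0.11, -0.698]
contact_force: [4.6, -2.1, 4.1]
gripper_width: 0.296
[-0.00140092  0.00030678 -0.00098942]
```

View pics/s3.png

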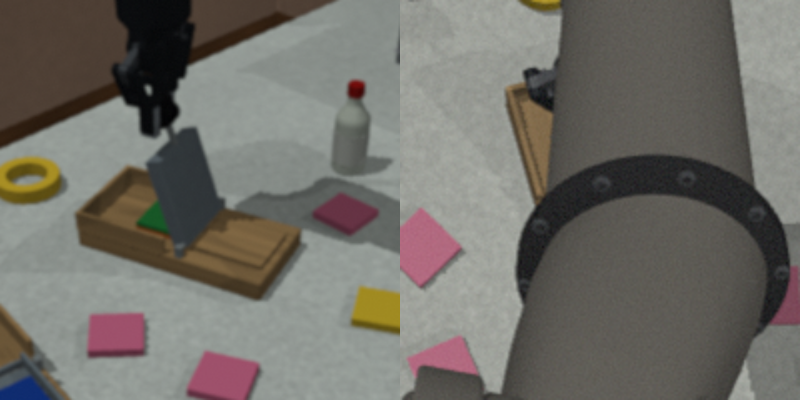

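The tray is past upright, and green shows in the landing at left-panel (157,217). I'll check with depth that the tile lies flat.

```bash
cat > g.py <<'E'
from arc import *
for c in("side","top"):
    im=read_camera(c); h=cv2.cvtColor(im["pixels"],cv2.COLOR_BGR2HSV)
    for n,lo,hi in(("green",(45,110,30),(85,255,255)),("orange",(4,170,60),(17,255,255)),("blue",(100,150,60),(130,255,255))):
        m=cv2.inRange(h,lo,hi)>0
        P,_=pts(im,m); Q=P[(np.linalg.norm(P-H,axis=1)<.2)] if n!="blue" else P[abs(P[:,1]-.147)<.08]
        if len(Q)>15:
            L=np.stack([(Q-H)@u,(Q-H)@v,Q[:,2]],1); L=L if n!="blue" else Q
            A=np.c_[L[:,:2],np.ones(len(L))]; f=np.linalg.lstsq(A,L[:,2],rcond=None)[0]
            print(c,n,len(Q),np.percentile(L,[3,50,97],axis=0).round(4).tolist(),"slope",f[:2].round(3))
E
python3 g.py
```

```text
side green 189 [[0.024, -0.0111, 0.0326], [0.0532, 0.0167, 0.0349], [0.0663, 0.0413, 0.0605]] slope [-0.237  0.109]
side orange 17 [[0.0254, 0.0247, 0.0255], [0.0409, 0.0283, 0.0293], [0.0612, 0.0308, 0.0315]] slope [0.028 0.831]
side blue 1118 [[0.4833, 0.1194, 0.0421], [0.5096, 0.1476, 0.0445], [0.5378, 0.1737, 0.0465]] slope [-0.     0.015]
top blue 852 [[0.4851, 0.1202, 0.0415], [0.5111, 0.1464, 0.0452], [0.5373, 0.1727, 0.049]] slope [ 0.003 -0.009]
```

The tile lies flat, green up, with its top at 35 mm and spanning about 10 to 66 mm past the hinge. Now I'll lay the tray back along the same arc.

```bash
python3 -m jog '[{"gripper":0.8,"dx":-0.008,"dy":-0.002,"dz":0.003,"rx":0.0,"ry":0.0,"rz":0.0},{"gripper":0.8,"dx":-0.016,"dy":-0.005,"dz":0.006,"rx":0.0,"ry":0.0,"rz":0.0},{"gripper":0.8,"dx":-0.024,"dy":-0.007,"dz":0.008,"rx":0.0,"ry":0.0,"rz":0.0},{"gripper":0.8,"dx":-0.032,"dy":-0.01,"dz":0.009,"rx":0.0,"ry":0.0,"rz":0.0},{"gripper":0.8,"dx":-0.041,"dy":-0.013,"dz":0.01,"rx":0.0,"ry":0.0,"rz":0.0},{"gripper":0.8,"dx":-0.049,"dy":-0.015,"dz":0.01,"rx":0.0,"ry":0.0,"rz":0.0},{"gripper":0.8,"dx":-0.057,"dy":-0.018,"dz":0.01,"rx":0.0,"ry":0.0,"rz":0.0},{"gripper":0.8,"dx":-0.066,"dy":-0.021,"dz":0.009,"rx":0.0,"ry":0.0,"rz":0.0},{"gripper":0.8,"dx":-0.074,"dy":-0.023,"dz":0.007,"rx":0.0,"ry":0.0,"rz":0.0},{"gripper":0.8,"dx":-0.082,"dy":-0.026,"dz":0.005,"rx":0.0,"ry":0.0,"rz":0.0}]' && python3 -m jog '[{"gripper":0.8,"dx":-0.008,"dy":-0.003,"dz":-0.002,"rx":0.0,"ry":0.0,"rz":0.0},{"gripper":0.8,"dx":-0.016,"dy":-0.005,"dz":-0.005,"rx":0.0,"ry":0.0,"rz":0.0},{"gripper":0.8,"dx":-0.023,"dy":-0.008,"dz":-0.009,"rx":0.0,"ry":0.0,"rz":0.0},{"gripper":0.8,"dx":-0.031,"dy":-0.01,"dz":-0.013,"rx":0.0,"ry":0.0,"rz":0.0},{"gripper":0.8,"dx":-0.038,"dy":-0.012,"dz":-0.018,"rx":0.0,"ry":0.0,"rz":0.0},{"gripper":0.8,"dx":-0.045,"dy":-0.014,"dz":-0.023,"rx":0.0,"ry":0.0,"rz":0.0},{"gripper":0.8,"dx":-0.051,"dy":-0.017,"dz":-0.029,"rx":0.0,"ry":0.0,"rz":0.0},{"gripper":0.8,"dx":-0.057,"dy":-0.018,"dz":-0.035,"rx":0.0,"ry":0.0,"rz":0.0},{"gripper":0.8,"dx":-0.063,"dy":-0.02,"dz":-0.041,"rx":0.0,"ry":0.0,"rz":0.0},{"gripper":0.8,"dx":-0.068,"dy":-0.022,"dz":-0.048,"rx":0.0,"ry":0.0,"rz":0.0}]'
python3 -c "
from arc import *
print(knob(.65)-get_obs()['eef_pos'])"
```

```text
t: 8.7
eef_pos: [0.5714, -0.1842, 0.1658]
tool_rot: [0.11, 0.699, 0.109, -0.698]
contact_force: [5.5, -4.4, -0.7]
gripper_width: 0.297
t: 9.7
eef_pos: [0.5027, -0.2065, 0.1177]
tool_rot: [0.11, 0.699, 0.109, -0.698]
contact_force: [2.5, -4.9, 3.2]
gripper_width: 0.299
[-0.00019974  0.00104836 -0.00095023]
```

```bash
python3 -m jog '[{"gripper":0.8,"dx":-0.005,"dy":-0.001,"dz":-0.007,"rx":0.0,"ry":0.0,"rz":0.0},{"gripper":0.8,"dx":-0.009,"dy":-0.003,"dz":-0.015,"rx":0.0,"ry":0.0,"rz":0.0},{"gripper":0.8,"dx":-0.013,"dy":-0.004,"dz":-0.023,"rx":0.0,"ry":0.0,"rz":0.0},{"gripper":0.8,"dx":-0.016,"dy":-0.005,"dz":-0.031,"rx":0.0,"ry":0.0,"rz":0.0},{"gripper":0.8,"dx":-0.019,"dy":-0.006,"dz":-0.039,"rx":0.0,"ry":0.0,"rz":0.0},{"gripper":0.8,"dx":-0.022,"dy":-0.007,"dz":-0.047,"rx":0.0,"ry":0.0,"rz":0.0},{"gripper":0.8,"dx":-0.024,"dy":-0.007,"dz":-0.056,"rx":0.0,"ry":0.0,"rz":0.0},{"gripper":0.8,"dx":-0.025,"dy":-0.008,"dz":-0.064,"rx":0.0,"ry":0.0,"rz":0.0},{"gripper":0.8,"dx":-0.026,"dy":-0.008,"dz":-0.073,"rx":0.0,"ry":0.0,"rz":0.0},{"gripper":0.8,"dx":-0.026,"dy":-0.008,"dz":-0.081,"rx":0.0,"ry":0.0,"rz":0.0}]' && python3 -m jog '[{"gripper":0.8,"dx":0.0,"dy":0.0,"dz":-0.001,"rx":0.0,"ry":0.0,"rz":0.0},{"gripper":0.8,"dx":0.0,"dy":0.0,"dz":-0.002,"rx":0.0,"ry":0.0,"rz":0.0},{"gripper":0.8,"dx":0.0,"dy":0.0,"dz":-0.002,"rx":0.0,"ry":0.0,"rz":0.0}]'
python3 -c "
from arc import *
print(knob(0)-get_obs()['eef_pos'])"
```

```text
t: 10.7
eef_pos: [0.4762, -0.2151, 0.0364]
tool_rot: [-0.11, -0.698, -0.109, 0.699]
contact_force: [-5.9, -5.8, 47.3]
gripper_width: 0.296
t: 11.0
eef_pos: [0.4763, -0.2151, 0.0364]
tool_rot: [-0.11, -0.698, -0.109, 0.699]
contact_force: [-5.8, -5.0, 26.9]
gripper_width: 0.297
[-9.55974062e-06  1.22448958e-03 -1.41144717e-03]
```

The tray is on its stop and the grip height matches the starting one, so I'll release and retreat straight up.

```bash
python3 -m jog '[{"gripper":0.0,"dx":0.0,"dy":0.0,"dz":0.001,"rx":0.0,"ry":0.0,"rz":0.0},{"gripper":0.0,"dx":0.0,"dy":0.0,"dz":0.001,"rx":0.0,"ry":0.0,"rz":0.0},{"gripper":0.0,"dx":0.0,"dy":0.0,"dz":0.001,"rx":0.0,"ry":0.0,"rz":0.0},{"gripper":0.0,"dx":0.0,"dy":0.0,"dz":0.001,"rx":0.0,"ry":0.0,"rz":0.0},{"gripper":0.0,"dx":0.0,"dy":0.0,"dz":0.001,"rx":0.0,"ry":0.0,"rz":0.0},{"gripper":0.0,"dx":0.0,"dy":0.0,"dz":0.001,"rx":0.0,"ry":0.0,"rz":0.0},{"gripper":0.0,"dx":0.0,"dy":0.0,"dz":0.001,"rx":0.0,"ry":0.0,"rz":0.0}]' && python3 -m jog '[{"gripper":0.0,"dx":0.0,"dy":0.0,"dz":0.02,"rx":0.0,"ry":0.0,"rz":0.0},{"gripper":0.0,"dx":0.0,"dy":0.0,"dz":0.05,"rx":0.0,"ry":0.0,"rz":0.0},{"gripper":0.0,"dx":0.0,"dy":0.0,"dz":0.09,"rx":0.0,"ry":0.0,"rz":0.0},{"gripper":0.0,"dx":0.0,"dy":0.0,"dz":0.13,"rx":0.0,"ry":0.0,"rz":0.0},{"gripper":0.0,"dx":-0.01,"dy":-0.04,"dz":0.16,"rx":0.0,"ry":0.0,"rz":0.0},{"gripper":0.0,"dx":-0.03,"dy":-0.08,"dz":0.19,"rx":0.0,"ry":0.0,"rz":0.0},{"gripper":0.0,"dx":-0.05,"dy":-0.12,"dz":0.21,"rx":0.0,"ry":0.0,"rz":0.0},{"gripper":0.0,"dx":-0.07,"dy":-0.16,"dz":0.21,"rx":0.0,"ry":0.0,"rz":0.0},{"gripper":0.0,"dx":-0.09,"dy":-0.2,"dz":0.21,"rx":0.0,"ry":0.0,"rz":0.0},{"gripper":0.0,"dx":-0.09,"dy":-0.2,"dz":0.21,"rx":0.0,"ry":0.0,"rz":0.0}]'
python3 g.py
python3 - <<'E'
from arc import *
a=[]
for c,s in(("side",np.s_[120:360,180:420]),("top",np.s_[90:290,270:470])):
    im=read_camera(c); a.append(cv2.resize(im["pixels"][s],(400,400)))
    P,uv=pts(im,np.ones((480,640),bool)); L=np.stack([(P-H)@u,(P-H)@v,P[:,2]],1)
    k=(abs(L[:,0]+.052)<.035)&(abs(L[:,1])<.03); A=np.c_[L[k,:2],np.ones(k.sum())]
    print(c,"tray floor",np.median(L[k,2]),np.linalg.lstsq(A,L[k,2],rcond=None)[0].round(3))
    k=(abs(L[:,0]+.135)<.008)&(abs(L[:,1])<.01); print("knob top",np.percentile(L[k,2],[50,95]))
cv2.imwrite("pics/s4.png",np.hstack(a))
E
```

```text
t: 11.7
eef_pos: [0.4768, -0.2138, 0.0356]
tool_rot: [-0.11, -0.698, -0.11, 0.699]
contact_force: [-1.1, 0.5, 0.2]
gripper_width: 1.002
t: 12.7
eef_pos: [0.3819, -0.4203, 0.2459]
tool_rot: [-0.107, -0.698, -0.105, 0.7]
contact_force: [-0.1, -0.0, 0.3]
gripper_width: 1.0
side green 520 [[0.0132, -0.0264, 0.0324], [0.0392, 0.0015, 0.0349], [0.0657, 0.0281, 0.037]] slope [-0.001  0.015]
side orange 23 [[0.0155, 0.0257, 0.0263], [0.0361, 0.0279, 0.0284], [0.0605, 0.0311, 0.0307]] slope [0.008 0.771]
side blue 1120 [[0.4835, 0.1196, 0.0421], [0.5096, 0.1478, 0.0445], [0.5378, 0.174, 0.0464]] slope [0.002 0.018]
top green 807 [[0.0126, -0.0254, 0.0317], [0.039, 0.0008, 0.0355], [0.0652, 0.0268, 0.0391]] slope [-0.004  0.01 ]
top blue 852 [[0.4854, 0.1207, 0.0408], [0.5116, 0.1463, 0.0451], [0.5378, 0.1728, 0.0486]] slope [-0.003  0.   ]
side tray floor 0.03495161607619235 [-0.002  0.002  0.035]
knob top [0.04062972 0.04744436]
top tray floor 0.03528502692495117 [-0.     0.002  0.035]
knob top [0.04601759 0.04933996]
```

View pics/s4.png

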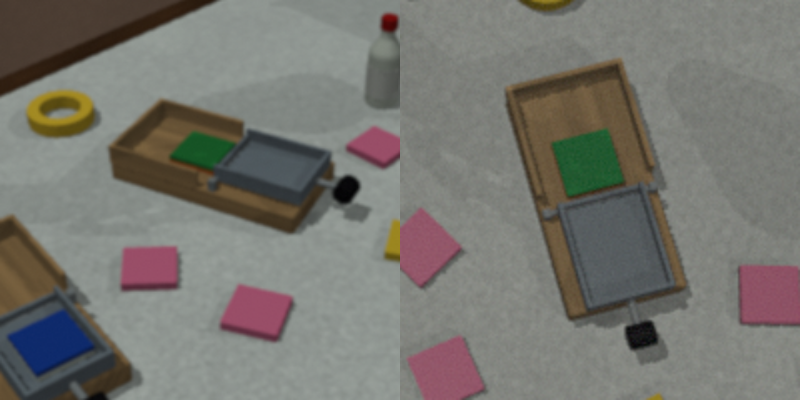

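The tile lies green side up and flat in the landing at right-panel (588,162). The empty tray is down flat, the gripper is clear and the blue tile hasn't moved.

```bash
python3 -c "
from station import *
print(hand_in())"
```

```text
the job is handed in; nothing more can be done
None
```

The orange tile is now green side up in its landing, and the job is handed in at about 13 s of the 48 s allowed. I pinched the orange tray's knob on its ends, swung it to about 1.95 rad so the tile tumbled over, laid the empty tray back flat, let go and moved clear.

**Last checks (both cameras):**
- **Tile:** it lies flat with its top at 35 mm, about 11 to 67 mm past the hinge and centred in the landing. The gripper stayed on the knob throughout, so it should not have touched the tile.
- **Tray:** the floor is level at 35 mm, so it is flat.
- **Blue tile:** its measured position had not changed between the tip-over and the end, and it still shows blue. The pink and yellow look-alikes were not touched.

**What went wrong or disagreed:**
- **Refused moves:** my first two move commands were refused for missing values, and the arm did not move.
- **Force on seating:** the wrist force reached about 47 N for a moment as the tray met its stop, below the 120 N wrist limit. It was over 40 N, but that limit is for the arm or gripper body and this push went through the gripped knob.
- **Orange sliver:** the side camera still picks up about 20 orange-coloured pixels at the tile's edge. They are either the rim of its underside or wood colour.

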